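# Lock the hatch of the service unit

### The job

The hatch on top of the blue service unit stands a little open on its springy seal. Press it fully down and, with a fingertip in the slot, turn both of its quarter-turn fasteners clockwise to their stops, in either order, so that the hatch stays locked down when you let go. Do not lift the hatch, and leave the tools and other things lying around where they are.

Things in the scene. Friction and masses are not known exactly. Their poses are not given: they have to be found in the camera images.
- unit: blue steel service unit fixed to the bench, 330 x 340 mm (along its x, y) and 108 mm high. Origin on the bench, under the middle of the hatch; x points from the hatch's front edge to its hinge (away from the robot, turned up to 0.3 rad), y to the left, z up. Front face at x = -110 mm, rear deck (108 mm high) from x = +109 to +219 mm
- panel (a joint): hinge of the aluminium hatch on the unit, rad: 0 = shut, grows as its front rises. Plate 212 x 336 x 8 mm, hinged at its rear edge (unit x = +105, z = 100 mm). A springy seal holds it 0.09 rad up; pressed at the fasteners with 4 to 5 N it goes down onto a hard stop, and unlocked it rises again. Locked and let go, it springs back 3 mm (0.02 rad) against the tongues
- panel_front (a point): middle of the hatch's front edge, on its upper face, 214 mm from the hinge line; moves with the hatch. Shut, the upper face is 108 mm above the bench and the slots' floors 112 mm
- cam_left_slot (a point): centre of the slot's floor in the left fastener, on its turning axis. Steel dial 90 mm across, slot floor dark, in a fixed collar (102 mm outside, 92 inside, rim level with the dial's top). The slot runs straight across the dial: 36 mm wide, 14 deep, 92 long between the collar's walls. Own y axis along the slot, z up. To turn it, push shut fingertips round the axis, in the slot, off its centre
- cam_right_slot (a point): the same point of the right fastener, which is like the left one. The two axes stand 180 mm apart (unit y = +90 and -90 mm), 150 mm in front of the hinge line (unit x = -45 mm)
- cam_left (a joint): left quarter-turn fastener (+y side), rad: 0 = unlocked, slot parallel to the hatch's front edge; grows clockwise seen from above to 1.571 = locked, at its stop, slot fore-and-aft. Starts between 0 and 0.35, stays where left (friction 0.1 N m). From about 0.6 rad on, a tongue below it slides under a lip of the unit, freely only with the hatch within 3 mm of shut; higher, it jams or rides over the lip and blocks shutting
- cam_right (a joint): right quarter-turn fastener (-y side), rad: 0 = unlocked, slot parallel to the hatch's front edge; grows clockwise seen from above to 1.571 = locked, at its stop, slot fore-and-aft. Starts between 0 and 0.35, stays where left (friction 0.1 N m). From about 0.6 rad on, a tongue below it slides under a lip of the unit, freely only with the hatch within 3 mm of shut; higher, it jams or rides over the lip and blocks shutting
- screwdriver: bystander: red-handled screwdriver lying on the bench in front of the unit; origin under its middle, x along it
- wrench: bystander: steel wrench lying on the bench to the left of the unit
- hammer: bystander: hammer lying on the bench to the right of the unit
- socket: bystander: steel wrench socket, 30 mm across, 45 mm high, standing on the unit's rear deck; origin under its centre
- grease_tin: bystander: grey tin with a steel cap, 64 mm across, 60 mm high, standing on the unit's rear deck; origin under its centre
- bearing: bystander: steel bearing ring 70 mm across, 18 mm high, on the bench to the left; origin under its centre

How it is judged:
By the outcome, as a careful person would: the job done as asked, in the order asked, and still so for the second after the job is handed in, with the robot touching nothing.
It also fails if it takes over 51 s, if anything falls off the work surface, if the arm or the gripper's body presses on something with over 40 N, if the wrist force passes 120 N, or if a joint passes its speed limit or range.

### The arm

A 6-joint arm with a two-finger parallel gripper is mounted at the origin on the work surface. World frame = base frame: x ahead of the robot, y to its left, z up, the work surface at z = 0. Lengths are in m, angles in rad, forces in N, time in s.
With the tool pointing down it reaches from about 0.25 to 0.8 m from the base axis. Payload 3.9 kg.
Tool frame: the origin (TCP) lies at the very end of the fingers, on their centre line; the grasp point (between the pads) lies 19 mm behind it; z points along the fingers, y is the line along which they close (so a half turn about z gives the same grasp; the last joint's range is limited). The gripper opens to 85 mm and grips with 20 to 120 N. Pads are 22 mm wide; open, the fingers measure 114 mm over their backs; the gripper's body (76 mm by 85 mm) begins 54 mm behind the grasp point. The pads swing forward as they close: fully open they stand 13 mm farther back than shut.
Start: joints at [0, 0.26, -0.138, 1.173, 0, 1.571], TCP at [0.525, -0, 0.202] pointing down, gripper open.
Joint ranges: [-2.78, 2.78], [-0.83, 1.72], [-1.28, 1.37], [-1.9, 2.12], [-1.57, 1.48], [-3.14, 3.14]. Speed limits (rad/s): [2.57, 2.57, 3.14, 3.14, 3.14, 3.14].

### API

Orientations are given as a unit quaternion [x, y, z, w].
In Python, from workcell import arm gives the robot as it stands.
- The arm moves only by the tool step_arm, never from a script. Its argument "plan" is one flat list of numbers, 5 for each row, row after row: the shift along the tool's x, y, z in cm, then the turn about the tool's z in degrees, then the closure, from 0 (fully open) to 1 (shut). In form: [tx, ty, tz, spin, hand, tx, ty, tz, spin, hand, ...]. A call has 1 to 10 rows; each row is the pose to reach, as a shift and turn from the pose commanded when the call began, along the tool's axes at that moment; what a row does not reach only later rows make up. A row lasts 1/10 s, in which the tool goes at most 50 mm and 8.59 degrees, less where a joint would pass 70% of its speed; a pose out of reach is approached as far as the arm can. A call with a gripper value outside its range is refused whole. The fingers move at their own pace and stop on an object; "newtons" is the grip in N (left out, the last holds). Time passes only in rows, so rows that repeat a pose let the fingers close. It gives the time, the measured TCP pose, the force, the opening and the grip force at its end, in the units of the state.
- arm.observe(): the state, without advancing time (a new reading comes with each control period).
- arm.capture(name): name is "scene" or "side" or "wrist"; returns the picture (420x560x3 uint8, red, green, blue); there is no depth.
- arm.get_calibration(name): a dict with "fx", "fy", "cx", "cy" (pixels), "k1" (the pictures are not rectified: a ray, as slopes to the right and down, at radius r is drawn at 1 + k1 r^2 times it, then the intrinsics apply), "xyz" and "rotation" of the camera in the world. Camera axes: x right, y down, z forward; pixel columns grow to the right and rows downward; lengths in m; the calibration is good to about 2 mm. A picture is of the moment at which its call begins: read the wrist's pose just before it. get_calibration takes no time and is no camera call; for the wrist camera it gives the pose at the moment of the call.
- arm.close_job(): hands the job in; it is judged then, once.
The state is a dict: "t": time; "q": joint angles; "dq": joint speeds; "joint_torque": joint torques, N m; "ee_pos": TCP position; "tool_rot": TCP orientation; "wrist_force": force on the tool from outside, world axes, zero at the start; "moment": the same for the moment, N m; "grip_width": finger opening in m; "finger_force": force on a finger pad.
Only numpy, scipy, OpenCV 4.12 (cv2) and the standard library are available. Lean on these libraries where they do the work, as an engineer would, in place of code of your own. Each camera call takes 0.05 s, during which the arm holds its last target. There are 200 camera calls.

## Working session

There is one attempt and no reset: what is moved stays moved. The work goes in short steps, Python scripts to look and compute and a tool call to move; the robot and the scene stay as the last step left them, time stands still between calls to the robot, and variables do not carry over. Pictures are saved under pics/ and viewed, at most 10 in all, crops included, and the job is handed in when it is done.

Besides the shell and the picture viewer there is one more tool, called as name(argument=value, ...) on one line, values as JSON. step_arm: Moves the arm, as the interface text tells. Its arguments: {"type":"object","properties":{"plan":{"type":"array"},"newtons":{"type":"number"}},"required":["plan"]}

```bash
mkdir -p pics; python3 - <<'E'
from workcell import arm
import cv2
for n in("scene","side","wrist"):
    c=arm.get_calibration(n); print(n,c)
    cv2.imwrite(f"pics/{n}0.png",arm.capture(n)[:,:,::-1])
print(arm.observe())
E
```

```text
scene {'fx': 426.24110000062916, 'fy': 426.24110000062916, 'cx': 282.4191801569007, 'cy': 203.85839766255302, 'k1': 0.01318374224493083, 'xyz': array([1.06162068, 0.49252331, 1.05906483]), 'rotation': array([ 0.40057601,  0.87319025, -0.25108847, -0.1184577 ])}
side {'fx': 519.1358472456881, 'fy': 519.1358472456881, 'cx': 280.47379099141006, 'cy': 206.34653161572663, 'k1': -0.12351526065433506, 'xyz': array([ 0.45818928, -0.59037632,  1.00146562]), 'rotation': array([ 0.94218065, -0.06602409,  0.02710039, -0.32741719])}
wrist {'fx': 363.880139135611, 'fy': 363.880139135611, 'cx': 283.2228666759382, 'cy': 213.71710714443213, 'k1': -0.048787867682492936, 'xyz': array([0.52326967, 0.0829196 , 0.37330558]), 'rotation': array([ 9.86570058e-01,  1.30981114e-04, -2.24323835e-05,  1.63338614e-01])}
{'t': 0.15, 'q': array([ 4.18872121e-05,  2.60541948e-01, -1.39028255e-01,  1.17272306e+00,
       -1.65545409e-05,  1.57082886e+00]), 'dq': array([ 0.00030118, -0.00191577,  0.00366056,  0.00012791,  0.00132103,
        0.00039771]), 'joint_torque': array([-3.64596281e-05, -4.06005156e+01,  2.54166770e+01,  1.26235068e-02,
       -2.58195018e-05, -1.05726747e-05]), 'ee_pos': array([5.24446672e-01, 1.61801415e-05, 2.01468370e-01]), 'tool_rot': array([ 7.07103272e-01,  7.07109894e-01, -5.35118507e-04, -5.23373295e-04]), 'wrist_force': array([-0.4413973 , -0.10785817,  0.28168478]), 'moment': array([0.01551906, 0.01672575, 0.00785711]), 'finger_force': 0.0, 'grip_width': 0.08536944846515844}
```

View pics/scene0.png

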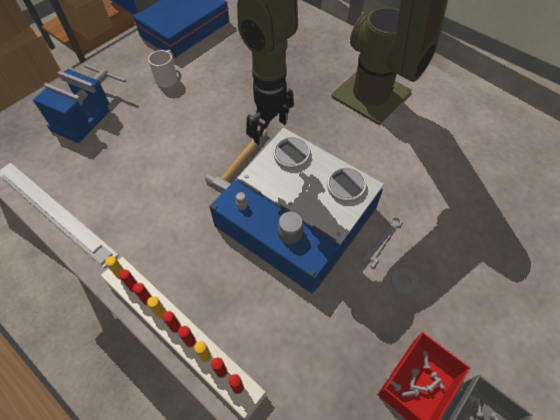

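View pics/wrist0.png

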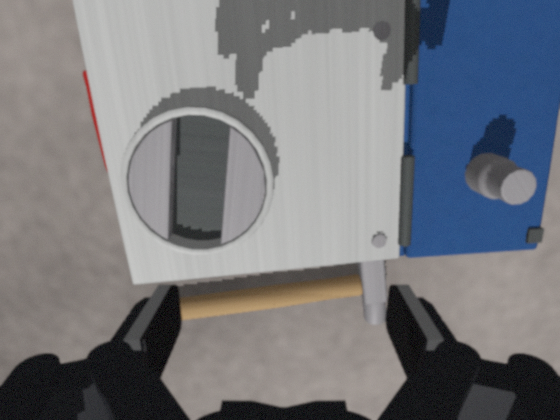

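The scene view shows collars at about (292,152) (right fastener) and (347,184) (left). The wrist view shows the right collar at (200,180), with its slot nearly parallel to the front edge.

View pics/side0.png

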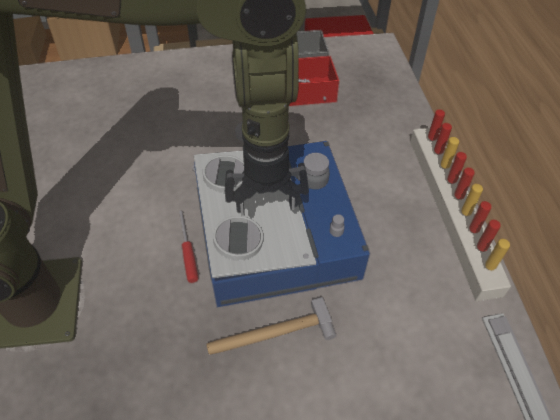

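The side view shows the right collar at (239,237) and the left at (225,173), with the arm partly covering the left one. I'll raise the arm and shift left so the wrist camera sees both fasteners.

step_arm(plan=[4,-1,-3,0,1,8,-3,-6,0,1,12,-5,-10,0,1,12,-5,-10,0,1,12,-5,-10,0,1,12,-5,-10,0,1], newtons=40)

```text
t: 0.75
ee_pos: [0.475, 0.1194, 0.301]
tool_rot: [0.707, 0.707, -0.001, 0.0]
wrist_force: [0.2, 0.0, 0.1]
grip_width: 0.0003
finger_force: 0.0
```

```bash
python3 - <<'E'
from workcell import arm
import cv2,json,numpy as np
c=arm.get_calibration("wrist");json.dump({k:np.asarray(v).tolist() for k,v in c.items()},open("w1.json","w"))
im=arm.capture("wrist")[:,:,::-1]
cv2.imwrite("pics/w1.png",im); o=arm.observe();print(c["xyz"],o["ee_pos"],o["tool_rot"],o["grip_width"],o["t"])
E
```

```text
[0.47379416 0.20247639 0.47289843] [0.47479383 0.11894182 0.30049853] [ 7.07432854e-01  7.06779400e-01 -1.23507497e-03 -3.32617165e-04] -0.00021310266532971377 0.8
```

View pics/w1.png

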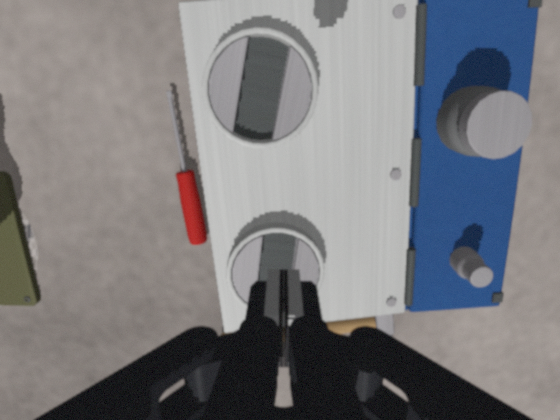

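Wrist view: left collar at about (263,87) with radius near 57, its slot leaning slightly. The right collar at (277,272) is partly covered by the fingers, but picture 0 shows it clearly at (200,180).

```bash
cat > h.py <<'E'
import numpy as np,cv2
from scipy.spatial.transform import Rotation as R
def cast(c,uv,z):
    K=np.array([[c["fx"],0,c["cx"]],[0,c["fy"],c["cy"]],[0,0,1]],float)
    p=cv2.undistortPoints(np.array([[uv]],float),K,np.array([c["k1"],0,0,0.]))[0,0]
    d=R.from_quat(c["rotation"]).apply([p[0],p[1],1]); o=np.array(c["xyz"])
    return o+d*(z-o[2])/d[2]
E
python3 - <<'E'
from h import *;import json
c1=json.load(open("w1.json")); c0=dict(c1,xyz=[0.52326967,0.0829196,0.37330558],rotation=[ 9.86570058e-01,1.30981114e-04,-2.24323835e-05,1.63338614e-01])
for n,c,f,box in(("R",c0,"wrist0",(110,95,290,262)),("L",c1,"w1",(195,15,335,160))):
    im=cv2.imread(f"pics/{f}.png");x0,y0,x1,y1=box
    g=cv2.cvtColor(im[y0:y1,x0:x1],cv2.COLOR_BGR2GRAY); print(n)
    for r in (cv2.HoughCircles(cv2.GaussianBlur(g,(5,5),1),cv2.HOUGH_GRADIENT_ALT,1.5,10,param1=150,param2=.5,minRadius=40,maxRadius=85),):
        if r is not None:
            for q in r[0][:4]: 
                uv=(q[0]+x0,q[1]+y0); P=cast(c,uv,.1394); Q=cast(c,(uv[0]+q[2],uv[1]),.1394); print("circle",uv,q[2],P,"r",np.linalg.norm(Q-P))
    m=(g<100).astype(np.uint8)
    cnts=cv2.findContours(m,cv2.RETR_EXTERNAL,cv2.CHAIN_APPROX_NONE)[0]
    for k in cnts:
        if cv2.contourArea(k)>1200:
            W=np.array([cast(c,(p[0][0]+x0,p[0][1]+y0),.125)[:2] for p in k]); r=cv2.minAreaRect((W*1000).astype(np.float32)); 
            b=cv2.boxPoints(r); e=max((b[1]-b[0],b[2]-b[1]),key=np.linalg.norm); print("slot",r,"dir from +y cw deg",np.degrees(np.arctan2(e[0],e[1])))
for a,b in(((413,150),(408,290)),((197,120),(220,320))):
    for z in (.108,): print("edges",cast(c1,a,z),cast(c1,b,z))
E
```

```text
R
circle (np.float32(197.0), np.float32(180.5)) 69.30637 [0.46630319 0.02644964 0.1394    ] r 0.045813967617586986
slot ((462.6512451171875, 19.36924171447754), (95.86550903320312, 38.828704833984375), 82.542724609375) dir from +y cw deg 7.4572725
L
circle (np.float32(258.0), np.float32(87.0)) 52.639614 [0.45210503 0.20507585 0.1394    ] r 0.04581795307396724
circle (np.float32(258.0), np.float32(87.0)) 61.31881 [0.45210503 0.20507585 0.1394    ] r 0.05337939156273699
slot ((452.2466735839844, 201.44354248046875), (90.6309585571289, 37.314056396484375), 79.37129974365234) dir from +y cw deg 10.628699
edges [0.60486691 0.14565431 0.108     ] [ 0.61786679 -0.01503849  0.108     ]
edges [0.38965638 0.17478119 0.108     ] [ 0.39927749 -0.05523974  0.108     ]
```

```bash
python3 - <<'E'
import cv2,numpy as np
a=cv2.imread("pics/wrist0.png")[85:275,100:300];b=cv2.imread("pics/w1.png")[0:190,160:360]
s=cv2.imread("pics/scene0.png")[120:215,260:385]
t=[cv2.resize(x,None,fx=f,fy=f,interpolation=cv2.INTER_CUBIC) for x,f in((a,2),(b,2),(s,2))]
cv2.circle(t[0],(2*97,2*95+1),139,(0,0,255),1);cv2.circle(t[1],(2*98,2*87),105,(0,0,255),1)
H=np.zeros((590,800,3),np.uint8);H[:380,:400]=t[0];H[:380,400:]=t[1];H[390:580,:250]=t[2]
cv2.imwrite("pics/m.png",H)
E
```

```text
(no output)
```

View pics/m.png

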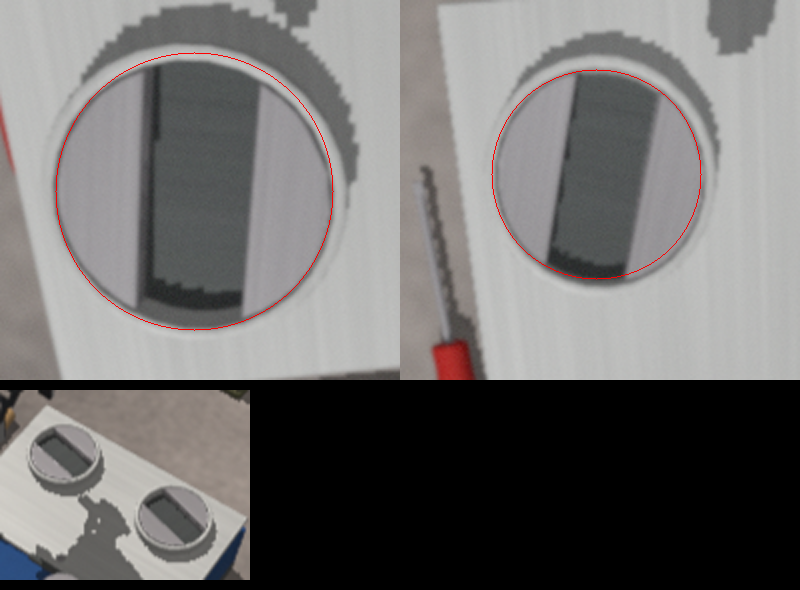

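Overlay: the right dial centre is at (196.5,180.5) in wrist0. The left one is nearer (260,88) than the Hough fit in w1. Next, the slot directions and the path.

```bash
cat > path.py <<'E'
from h import *
L=np.array([.4535,.2045]);Rr=np.array([.4665,.0265]); yaw=np.arctan2(Rr[0]-L[0],L[1]-Rr[1])
mid=(L+Rr)/2; ux=np.array([np.cos(yaw),np.sin(yaw)]);uy=np.array([-ux[1],ux[0]])
C={"L":mid+.09*uy-.003*ux,"R":mid-.09*uy-.003*ux}
def target(n,th,along=.024,across=0,z=.115,open_=False):
    """th: cam angle deg -> world xyz, spin psi: tool x cw angle from +y"""
    t=np.radians(th); u=np.cos(t)*uy+np.sin(t)*ux; w=np.cos(t)*ux-np.sin(t)*uy
    p=C[n]+along*u+across*w+(.003*ux if open_ else 0)
    return np.r_[p,z, th-np.degrees(yaw)-90]
def rel(cur_p,psi,tgt):
    """rows in the tool axes: tool x = +y world turned cw by psi"""
    s=np.radians(psi); tx=np.array([np.sin(s),np.cos(s),0]); ty=np.array([np.cos(s),-np.sin(s),0])
    d=tgt[:3]-cur_p; return np.round([100*d@tx,100*d@ty,-100*d[2],tgt[3]-psi],2)
E
python3 - <<'E'
from path import *;import json
c1=json.load(open("w1.json")); c0=dict(c1,xyz=[0.52326967,0.0829196,0.37330558],rotation=[ 9.86570058e-01,1.30981114e-04,-2.24323835e-05,1.63338614e-01])
print(np.degrees(yaw),C)
for c,ps in((c0,((230,127),(221.5,244),(174,118),(168.5,237))),(c1,((289,47),(274,132),(247.5,36),(234,132)))):
    W=[cast(c,p,.139) for p in ps]
    for a,b in((0,1),(2,3)): d=W[a]-W[b];print(np.degrees(np.arctan2(d[0],d[1]))+np.degrees(yaw), W[a],W[b])
p0=np.array([.475,.119,.3005])
for z in(.3,.165,): print(rel(p0,0,target("R",10,z=z,open_=True)), rel(p0,0,target("L",10,z=z,open_=True)))
E
```

```text
4.177106968902214 {'L': array([0.4504524 , 0.20504241]), 'R': array([0.46356354, 0.02552055])}
11.039559090773677 [0.48964934 0.06097968 0.139     ] [ 0.47998802 -0.01929821  0.139     ]
12.26963328402781 [0.45456661 0.06671578 0.139     ] [ 0.44308037 -0.01406626  0.139     ]
14.684721267895128 [0.47893563 0.2374608  0.139     ] [0.46574498 0.16634316 0.139     ]
14.439689592660937 [0.44404142 0.24612719 0.139     ] [0.42960596 0.16639806 0.139     ]
[-6.940e+00 -6.000e-01  5.000e-02 -8.418e+01] [ 1.101e+01 -1.910e+00  5.000e-02 -8.418e+01]
[ -6.94  -0.6   13.55 -84.18] [ 11.01  -1.91  13.55 -84.18]
```

step_arm(plan=[3,-0.5,0,-8,1,6,-1,0,-16,1,9,-1.5,0,-24,1,11,-1.7,0,-32,1,11,-1.7,2,-40,1,11,-1.7,4,-48,1,11,-1.7,6,-56,1,11,-1.7,8,-64,1,11,-1.7,9,-72,1,11,-1.7,10,-79.6,1])

```text
t: 1.8
ee_pos: [0.4574, 0.2279, 0.1992]
tool_rot: [0.089, 0.996, -0.001, -0.002]
wrist_force: [-0.5, 0.1, 0.6]
grip_width: -0.0002
finger_force: 0.0
```

```bash
python3 - <<'E'
from path import *
from workcell import arm
im=arm.capture("wrist")[:,:,::-1]; cv2.imwrite("pics/w2.png",im)
o=arm.observe(); M=R.from_quat(o["tool_rot"]).as_matrix(); psi=np.degrees(np.arctan2(M[0,0],M[1,0])); print(o["ee_pos"],psi,o["q"][5],o["wrist_force"])
for z in(.165,.135,.122,.109): print(rel(o["ee_pos"],psi,target("L",14.6,z=z,open_=z>.13)))
E
```

```text
[0.45660281 0.22751215 0.19780854] -79.9619847417329 0.6377369954421211 [-0.45562288  0.3282938  -1.1259997 ]
[-0.09  0.15  3.28  0.38]
[-0.09  0.15  6.28  0.38]
[0.2  0.08 7.58 0.38]
[0.2  0.08 8.88 0.38]
```

View pics/w2.png

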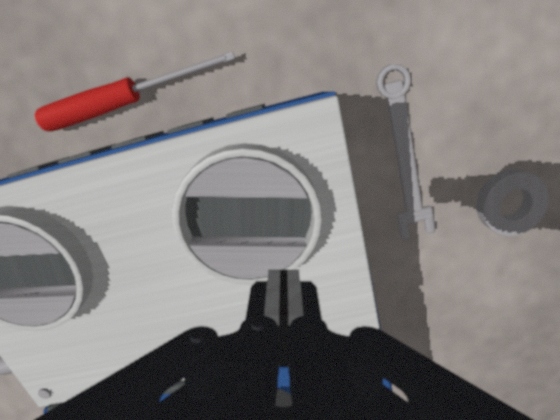

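The slot runs level across the picture, centred near (250,217), so the fingers are aligned with it. I'm going down and pressing.

step_arm(plan=[-0.1,0.1,2,0.4,1,-0.1,0.1,4,0.4,1,-0.1,0.1,5.5,0.4,1,0,0.1,6.3,0.4,1,0.1,0.1,7,0.4,1,0.2,0.1,7.6,0.4,1,0.2,0.1,8.2,0.4,1,0.2,0.1,8.6,0.4,1,0.2,0.1,8.6,0.4,1])

```text
t: 2.75
ee_pos: [0.456, 0.2313, 0.1158]
tool_rot: [0.094, 0.996, -0.0, -0.0]
wrist_force: [-0.1, 0.8, 0.3]
grip_width: 0.0002
finger_force: 0.0
```

```bash
cat > st.py <<'E'
from path import *
from workcell import arm
import sys
o=arm.observe(); M=R.from_quat(o["tool_rot"]).as_matrix(); psi=np.degrees(np.arctan2(M[0,0],M[1,0])); P=o["ee_pos"]
print(o["t"],P,psi,o["wrist_force"],o["moment"])
n=sys.argv[1]; p=P[:2]-C[n]; print("tip in fastener: r mm",1e3*np.hypot(*p),"az cw deg",np.degrees(np.arctan2(p@ux,p@uy)))
E
python3 st.py L
```

```text
2.75 [0.45601169 0.23129168 0.11577814] -79.19577358396371 [-0.07081263  0.77767886  0.33111643] [0.01427085 0.00635448 0.026548  ]
tip in fastener: r mm 26.831511689866844 az cw deg 16.1350067688965
```

step_arm(plan=[0,0.2,0.2,0,1,0,0.2,0.4,0,1,0,0.2,0.6,0,1,0,0.2,0.6,0,1])

```text
t: 3.15
ee_pos: [0.4564, 0.2333, 0.1099]
tool_rot: [0.094, 0.996, -0.0, -0.0]
wrist_force: [-0.4, 0.7, -0.4]
grip_width: 0.0001
finger_force: 0.0
```

```bash
python3 st.py L
```

```text
3.15 [0.4564026  0.23326351 0.10988902] -79.20431725620853 [-0.3577948   0.72552166 -0.4126839 ] [-0.01180016  0.0152014   0.04836734]
tip in fastener: r mm 28.841558662907683 az cw deg 16.083111089548773
```

```bash
python3 - <<'E'
from workcell import arm
import cv2,numpy as np
w=arm.capture("wrist")[:,:,::-1];s=arm.capture("scene")[100:260,240:440,::-1];d=arm.capture("side")[130:290,170:370,::-1]
f=lambda x,k:cv2.resize(x,None,fx=k,fy=k,interpolation=cv2.INTER_CUBIC)
H=np.zeros((600,800,3),np.uint8);H[:280,:374]=cv2.resize(w,(374,280));H[280:600,:400]=f(s,2);H[280:600,400:]=f(d,2)
cv2.imwrite("pics/m2.png",H)
E
```

```text
(no output)
```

View pics/m2.png

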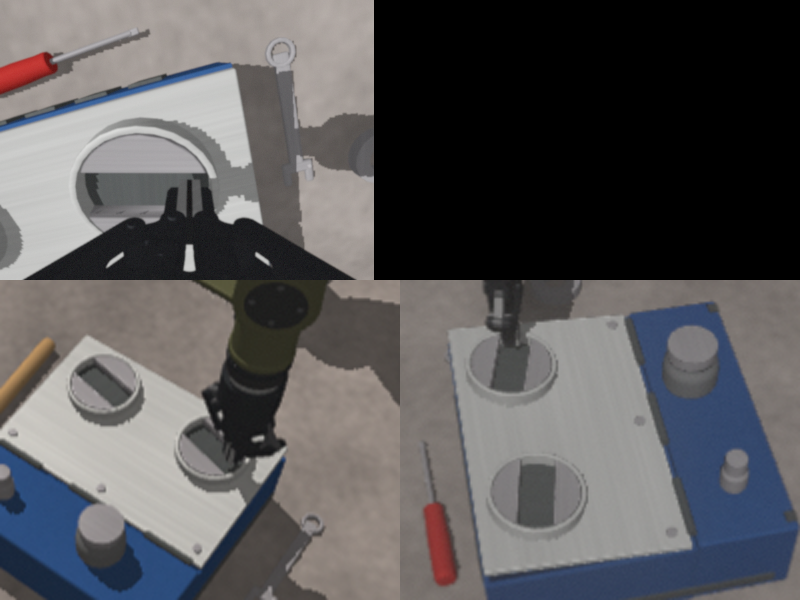

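The fingertips are inside the slot at its left end, but no force shows yet. I'll move them inward and press further.

step_arm(plan=[0,-0.3,0.1,0,1,0,-0.5,0.2,0,1,0,-0.5,0.4,0,1,0,-0.5,0.4,0,1])

```text
t: 3.7
ee_pos: [0.4554, 0.2282, 0.1058]
tool_rot: [0.094, 0.996, -0.0, -0.0]
wrist_force: [0.2, 0.0, -0.4]
grip_width: -0.0
finger_force: 0.0
```

```bash
python3 st.py L
```

```text
3.7 [0.45542484 0.22816078 0.10582253] -79.18719499751553 [ 0.15327572  0.01097013 -0.39079616] [0.02606483 0.0164377  0.0051999 ]
tip in fastener: r mm 23.647071493461937 az cw deg 16.315715688762385
```

step_arm(plan=[0,0,0.1,0,1,0,0,0.2,0,1,0,0,0.3,0,1,0,0,0.3,0,1])

```text
t: 4.1
ee_pos: [0.4555, 0.2284, 0.1029]
tool_rot: [0.094, 0.996, -0.0, -0.0]
wrist_force: [-0.1, -0.0, -0.4]
grip_width: -0.0003
finger_force: 0.0
```

```bash
python3 st.py L; python3 - <<'E'
from workcell import arm
import cv2,numpy as np
w=arm.capture("wrist")[150:400,60:460,::-1];s=arm.capture("scene")[140:240,290:400,::-1];d=arm.capture("side")[120:220,170:280,::-1]
f=lambda x,k:cv2.resize(x,None,fx=k,fy=k,interpolation=cv2.INTER_CUBIC)
H=np.zeros((570,800,3),np.uint8);H[:250,:400]=w;H[260:560,:330]=f(s,3);H[260:560,400:730]=f(d,3)
cv2.imwrite("pics/m3.png",H)
E
```

```text
4.1 [0.45554491 0.22838323 0.10293743] -79.2033950008621 [-0.05559857 -0.00321543 -0.40709741] [-0.0494916  -0.00775985 -0.00059798]
tip in fastener: r mm 23.889900670574242 az cw deg 16.485061945662576
```

View pics/m3.png

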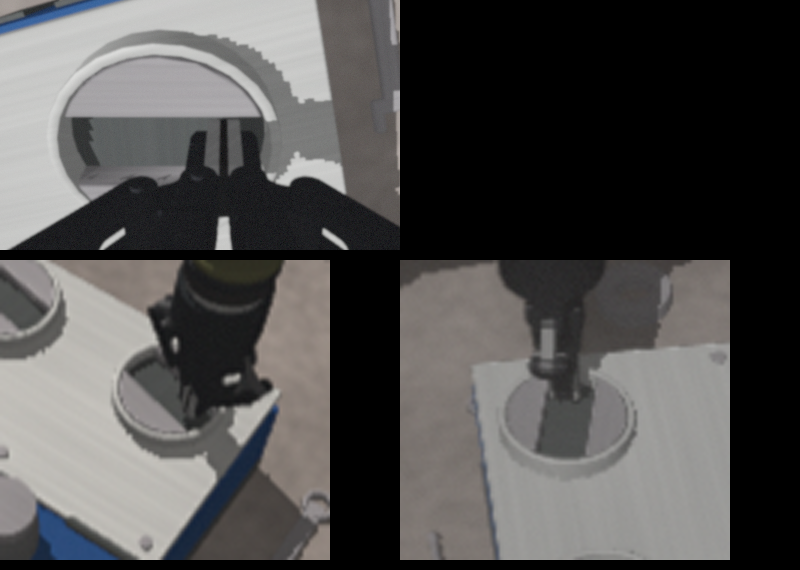

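The fingers look to be at the slot floor. Comparing the right collar with its starting pictures will show whether the hatch has moved.

```bash
python3 - <<'E'
from workcell import arm
import cv2,numpy as np
from h import *
o=arm.observe();print(o["joint_torque"],o["q"])
def proj(c,P):
    K=np.array([[c["fx"],0,c["cx"]],[0,c["fy"],c["cy"]],[0,0,1]]);r=R.from_quat(c["rotation"]).inv()
    return cv2.projectPoints(r.apply(np.array(P)-c["xyz"])[None],np.zeros(3),np.zeros(3),K,np.array([c["k1"],0,0,0.]))[0].ravel()
for n,b in(("scene",(268,132,318,172)),("side",(210,215,270,262))):
    a=cv2.imread(f"pics/{n}0.png",0); g=cv2.cvtColor(arm.capture(n),cv2.COLOR_RGB2GRAY)
    x0,y0,x1,y1=b; m=cv2.matchTemplate(g[y0-15:y1+15,x0-15:x1+15],a[y0:y1,x0:x1],cv2.TM_CCOEFF_NORMED)
    v=cv2.minMaxLoc(m);c=arm.get_calibration(n)
    print(n,"shift",v[3][0]-15,v[3][1]-15,v[1],"expected shut",proj(c,[.4636,.0255,.126])-proj(c,[.4665,.0265,.1394]),proj(c,[.4665,.0265,.1394]),"TCP",proj(c,o["ee_pos"]))
E
```

```text
[ 1.00563553e-03 -4.02615023e+01  2.29689556e+01  2.93276527e-03
 -9.39652750e-05 -5.94974523e-06] [ 4.64699652e-01  2.98266216e-01 -3.56015633e-01  9.16533657e-01
  1.71466628e-05  6.53166444e-01]
scene shift 0 0 0.9997985363006592 expected shut [0.26501949 2.26916994] [292.68918162 150.3967643 ] TCP [352.54795196 194.9317282 ]
side shift 0 0 0.9870602488517761 expected shut [-0.99019797  4.33021011] [238.10188326 233.29280223] TCP [226.37503252 172.68978757]
```

```bash
python3 - <<'E'
from workcell import arm
import cv2,numpy as np
s=arm.capture("scene")[150:215,315:380,::-1];d=arm.capture("side")[135:200,195:260,::-1]
f=lambda x:cv2.resize(x,None,fx=6,fy=6,interpolation=cv2.INTER_NEAREST)
s,d=f(s),f(d); cv2.circle(s,(225,270),3,(0,0,255),-1);cv2.circle(d,(189,226),3,(0,0,255),-1)
cv2.imwrite("pics/m4.png",np.hstack([s,np.zeros((390,20,3),np.uint8),d]))
E
```

```text
(no output)
```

View pics/m4.png

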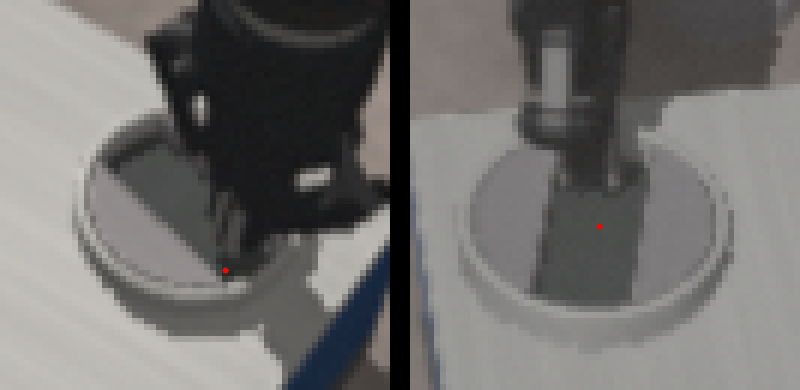

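The side view shows the tip ending near (226.7,166.7), but the reported TCP projects to (226.4,172.7). So the reported pose and the picture disagree, and I'll triangulate the tip.

```bash
python3 - <<'E'
from workcell import arm
from h import *
def proj(c,P):
    K=np.array([[c["fx"],0,c["cx"]],[0,c["fy"],c["cy"]],[0,0,1]]);r=R.from_quat(c["rotation"]).inv()
    return cv2.projectPoints(r.apply(np.array(P)-c["xyz"])[None],np.zeros(3),np.zeros(3),K,np.array([c["k1"],0,0,0.]))[0].ravel().round(1)
S,D,W=[arm.get_calibration(n) for n in("scene","side","wrist")]
for P in([.4555,.2284,.1029],[.4555,.214,.1029],[.4555,.2284,.12],[.4555,.214,.1254],[.4555,.2284,.1254],[.4555,.243,.1254],[.453,.205,.1254],[.453,.205,.1394]): print(P,proj(S,P),proj(D,P),proj(W,P))
for z in(.1,.11,.12,.13,.14): print(z,"side tip",cast(D,(226.7,166.7),z)[:2],"scene tip",cast(S,(354,196),z)[:2])
# collar / slot in side now: slot near end, left collar extents
print("left collar side L/R extents at rim:",[cast(D,p,.139)[:2] for p in((195+50/6,170),(195+322/6,170))])
E
```

```text
[0.4555, 0.2284, 0.1029] [352.6 194.9] [226.3 172.8] [283.7 259.4]
[0.4555, 0.214, 0.1029] [348.2 192. ] [226.8 177.4] [256.8 264. ]
[0.4555, 0.2284, 0.12] [353.5 191.4] [225.8 167.8] [283.8 275.2]
[0.4555, 0.214, 0.1254] [349.4 187.3] [226.1 170.8] [253.6 285.8]
[0.4555, 0.2284, 0.1254] [353.8 190.2] [225.6 166.2] [283.8 280.8]
[0.4555, 0.243, 0.1254] [358.3 193.3] [225.1 161.6] [314.8 275.5]
[0.453, 0.205, 0.1254] [347.2 184.9] [225.3 173.8] [233.6 284.4]
[0.453, 0.205, 0.1394] [347.9 181.9] [224.8 169.7] [229.5 300.8]
0.1 side tip [0.45785389 0.25015343] scene tip [0.45392942 0.23254515]
0.11 side tip [0.45785761 0.2408294 ] scene tip [0.46026571 0.2352559 ]
0.12 side tip [0.45786133 0.23150536] scene tip [0.466602   0.23796664]
0.13 side tip [0.45786506 0.22218133] scene tip [0.47293829 0.24067739]
0.14 side tip [0.45786878 0.21285729] scene tip [0.47927457 0.24338814]
left collar side L/R extents at rim: [array([0.40495501, 0.21099742]), array([0.50598145, 0.19696907])]
```

Both views and the wrist picture (finger ends at row 270, where the TCP would project to row 259) suggest the real fingertips sit about 20–25 mm behind the reported TCP. They would then still be just above the floor. I'll keep going down until force appears.

step_arm(plan=[0,0,0.2,0,1,0,0,0.4,0,1,0,0,0.6,0,1,0,0,0.6,0,1])

```text
t: 4.85
ee_pos: [0.4553, 0.2282, 0.0967]
tool_rot: [0.094, 0.996, -0.0, -0.0]
wrist_force: [-0.4, -0.5, -1.2]
grip_width: -0.0001
finger_force: 0.0
```

```bash
python3 st.py L
```

```text
4.85 [0.45531713 0.22822138 0.09668464] -79.19973471060014 [-0.43075508 -0.45403001 -1.24828594] [-0.0362788   0.03548044 -0.00574828]
tip in fastener: r mm 23.68396354377762 az cw deg 16.03013104439704
```

step_arm(plan=[0,0,0.2,0,1,0,0,0.4,0,1,0,0,0.5,0,1,0,0,0.5,0,1])

```text
t: 5.25
ee_pos: [0.4554, 0.2284, 0.092]
tool_rot: [0.094, 0.996, -0.0, -0.0]
wrist_force: [-0.9, 1.3, 0.8]
grip_width: -0.0001
finger_force: 0.6
```

```bash
cat > hs.py <<'E'
from workcell import arm
import cv2
for n,b in(("scene",(268,132,318,172)),("side",(210,215,270,262))):
    a=cv2.imread(f"pics/{n}0.png",0); g=cv2.cvtColor(arm.capture(n),cv2.COLOR_RGB2GRAY)
    x0,y0,x1,y1=b; k=lambda i:cv2.resize(i,None,fx=4,fy=4,interpolation=cv2.INTER_CUBIC)
    m=cv2.matchTemplate(k(g[y0-10:y1+10,x0-10:x1+10]),k(a[y0:y1,x0:x1]),cv2.TM_CCOEFF_NORMED)
    v=cv2.minMaxLoc(m); print(n,"hatch shift px",v[3][0]/4-10,v[3][1]/4-10,round(v[1],4))
E
python3 st.py L;python3 hs.py
```

```text
5.25 [0.45538737 0.22839306 0.09195718] -79.2039367166636 [-0.94833192  1.34084355  0.76197453] [0.01663108 0.19097302 0.00549547]
tip in fastener: r mm 23.866435173271523 az cw deg 16.110512551053016
scene hatch shift px 0.25 0.75 0.9849
side hatch shift px -0.25 1.25 0.9776
```

Contact: the hatch has moved about 4 mm down. I'll continue until it is shut.

step_arm(plan=[0,0,0.2,0,1,0,0,0.4,0,1,0,0,0.6,0,1,0,0,0.8,0,1,0,0,0.8,0,1])

```text
t: 5.85
ee_pos: [0.4551, 0.2284, 0.0838]
tool_rot: [0.094, 0.996, -0.0, -0.001]
wrist_force: [-1.7, 0.5, 4.5]
grip_width: -0.0001
finger_force: 1.9
```

```bash
python3 st.py L;python3 hs.py
```

```text
5.85 [0.45509562 0.22837658 0.08380757] -79.20442486172415 [-1.68559126  0.54667093  4.4805675 ] [ 0.0945938   0.59864235 -0.06417657]
tip in fastener: r mm 23.791657891924096 az cw deg 15.431287999668998
scene hatch shift px 0.5 2.0 0.944
side hatch shift px -1.0 3.5 0.9695
```

step_arm(plan=[0,0,0.2,0,1,0,0,0.4,0,1,0,0,0.4,0,1])

```text
t: 6.25
ee_pos: [0.4563, 0.2284, 0.0824]
tool_rot: [0.094, 0.996, 0.0, 0.001]
wrist_force: [-6.4, -3.8, 19.8]
grip_width: -0.0001
finger_force: 9.8
```

```bash
python3 st.py L;python3 hs.py; python3 - <<'E'
from path import *
from workcell import arm
o=arm.observe(); P=o["ee_pos"]; P0=np.array([P[0],P[1],0]); psi=-79.2
for th in range(20,111,6): 
    t=target("L",th,across=min(.006,.001*(th-14)),z=0); print(th,rel(P0,psi,t))
E
```

```text
6.25 [0.45632874 0.22843085 0.08244418] -79.18144223782411 [-6.41033162 -3.75541281 19.84562645] [-0.53013838  1.36236172 -0.03004927]
tip in fastener: r mm 24.115360731988282 az cw deg 18.280735482843884
scene hatch shift px 0.5 2.25 0.9421
side hatch shift px -1.0 3.75 0.9692
20 [-0.67 -0.07 -0.    5.02]
26 [-0.91 -0.17 -0.   11.02]
32 [-1.14 -0.29 -0.   17.02]
38 [-1.35 -0.43 -0.   23.02]
44 [-1.55 -0.6  -0.   29.02]
50 [-1.73 -0.79 -0.   35.02]
56 [-1.89 -0.99 -0.   41.02]
62 [-2.03 -1.21 -0.   47.02]
68 [-2.14 -1.44 -0.   53.02]
74 [-2.23 -1.69 -0.   59.02]
80 [-2.29 -1.94 -0.   65.02]
86 [-2.33 -2.2  -0.   71.02]
92 [-2.34 -2.45 -0.   77.02]
98 [-2.32 -2.71 -0.   83.02]
104 [-2.27 -2.97 -0.   89.02]
110 [-2.2  -3.22 -0.   95.02]
```

The hatch is shut at TCP z ≈ 0.0825. I'll ease the press slightly and turn the left fastener.

step_arm(plan=[-0.67,-0.07,-0.1,5,1,-0.91,-0.17,-0.1,11,1,-1.14,-0.29,-0.1,17,1,-1.35,-0.43,-0.1,23,1,-1.55,-0.6,-0.1,29,1,-1.73,-0.79,-0.1,35,1,-1.73,-0.79,-0.1,35,1])

```text
t: 7.05
ee_pos: [0.4731, 0.2188, 0.0827]
tool_rot: [0.39, 0.921, 0.002, 0.001]
wrist_force: [-2.6, 1.7, 9.9]
grip_width: 0.0004
finger_force: 4.9
```

```bash
cat > ang.py <<'E'
from h import *
from path import yaw
from workcell import arm
python=None
E
python3 st.py L;python3 hs.py
```

```text
7.05 [0.47314703 0.21876842 0.08267109] -44.10127054572122 [-2.62788343  1.67490656  9.8814951 ] [ 0.43538573  0.50132142 -0.03468035]
tip in fastener: r mm 26.522631397003195 az cw deg 63.01100992614384
scene hatch shift px 0.5 2.25 0.9415
side hatch shift px -1.0 3.75 0.9695
```

The push reaction of about 3 N and the 10 N press look right. Continuing past the stop angle.

```bash
python3 - <<'E'
from path import *
a=target("L",50,across=.006,z=0)
for th,ac in((56,6),(62,6),(68,6),(74,6),(80,7),(86,8),(90,9),(90,11),(90,13),(90,15)): print(th,rel(a[:3],a[3],target("L",th,across=ac/1e3,z=0)))
E
```

```text
56 [-0.25 -0.08 -0.    6.  ]
62 [-0.49 -0.18 -0.   12.  ]
68 [-0.71 -0.3  -0.   18.  ]
74 [-0.92 -0.45 -0.   24.  ]
80 [-1.21 -0.67 -0.   30.  ]
86 [-1.46 -0.93 -0.   36.  ]
90 [-1.63 -1.14 -0.   40.  ]
90 [-1.79 -1.27 -0.   40.  ]
90 [-1.94 -1.4  -0.   40.  ]
90 [-2.09 -1.53 -0.   40.  ]
```

step_arm(plan=[-0.25,-0.08,0,6,1,-0.49,-0.18,0,12,1,-0.71,-0.3,0,18,1,-0.92,-0.45,0,24,1,-1.21,-0.67,0,30,1,-1.46,-0.93,0,36,1,-1.63,-1.14,0,40,1,-1.79,-1.27,0,40,1,-1.79,-1.27,0,40,1])

```text
t: 8.05
ee_pos: [0.4769, 0.1984, 0.0827]
tool_rot: [0.681, 0.733, 0.004, -0.0]
wrist_force: [-1.3, 4.5, 7.9]
grip_width: -0.0002
finger_force: 6.7
```

```bash
python3 st.py L;python3 hs.py
```

```text
8.05 [0.47692548 0.19835538 0.08270789] -4.227229981107638 [-1.29929805  4.49924441  7.88068019] [ 1.02802403  0.40309201 -0.05041972]
tip in fastener: r mm 27.30458992212445 az cw deg 108.35332377055225
scene hatch shift px 0.5 2.25 0.9418
side hatch shift px -1.0 3.75 0.9694
```

step_arm(plan=[-0.2,0,0,0,1,-0.4,0,0,0,1,-0.6,0,0,0,1,-0.6,0,0,0,1])

```text
t: 8.55
ee_pos: [0.4763, 0.1972, 0.0828]
tool_rot: [0.68, 0.733, 0.006, -0.005]
wrist_force: [-4.8, 18.1, 6.5]
grip_width: -0.0003
finger_force: 11.1
```

```bash
python3 st.py L
```

```text
8.55 [0.47633663 0.19724324 0.08276513] -4.364690441358916 [-4.8018919  18.05030357  6.52287654] [ 3.50509707  1.02867867 -0.03257073]
tip in fastener: r mm 27.033699515979237 az cw deg 110.94517251484147
```

The stop is reached: 18 N with almost no motion. I'll centre the tip in the slot, lift, and work out the travel to the right fastener.

step_arm(plan=[0.5,0,0,0,1,1.2,0,0,0,1,1.2,0,-1,0,1,1.2,0,-4,0,1,1.2,0,-7,0,1,1.2,0,-7,0,1])

```text
t: 9.15
ee_pos: [0.4777, 0.2028, 0.1552]
tool_rot: [0.681, 0.732, 0.004, 0.002]
wrist_force: [1.1, 0.1, 0.2]
grip_width: 0.0001
finger_force: 0.0
```

```bash
python3 st.py L;python3 hs.py; python3 - <<'E'
from path import *
from workcell import arm
o=arm.observe(); M=R.from_quat(o["tool_rot"]).as_matrix(); psi=np.degrees(np.arctan2(M[0,0],M[1,0]))
print(rel(o["ee_pos"],psi,target("R",11.7,z=.12)))
c=arm.get_calibration("wrist"); cv2.imwrite("pics/w5.png",arm.capture("wrist")[:,:,::-1])
im=arm.capture("scene"); g=cv2.cvtColor(im,cv2.COLOR_RGB2GRAY); cs=arm.get_calibration("scene")
for n,z in(("scene",.129),):
    for k in cv2.findContours((g[165:205,328:368]<105).astype(np.uint8),cv2.RETR_EXTERNAL,cv2.CHAIN_APPROX_NONE)[0]:
        if len(k)>15:
            W=np.array([1000*cast(cs,(p[0][0]+328,p[0][1]+165),.12)[:2] for p in k],np.float32); r=cv2.minAreaRect(W); b=cv2.boxPoints(r); e=max((b[1]-b[0],b[2]-b[1]),key=np.linalg.norm)
            print("left slot",r,np.degrees(np.arctan2(e[0],e[1])+yaw)%180)
E
```

```text
9.15 [0.47765814 0.20284521 0.15515579] -4.186479802373886 [1.14816004 0.10784171 0.20808917] [ 0.04128724 -0.06327778  0.03740715]
tip in fastener: r mm 27.294330442028112 az cw deg 98.79443526101277
scene hatch shift px 0.5 1.75 0.955
side hatch shift px -0.75 3.0 0.9728
[-15.15  -1.95   3.17 -78.29]
left slot ((448.2098693847656, 199.90386962890625), (127.47803497314453, 101.70663452148438), 40.825172424316406) 53.35193157771736
```

The hatch holds with about 3 mm springback, so the left fastener is locked. Moving to the right one.

step_arm(plan=[-2.5,-0.4,0,-8,1,-5,-0.8,0,-16,1,-7.5,-1.2,0,-24,1,-10,-1.5,0,-32,1,-12.5,-1.8,0,-40,1,-15.15,-1.95,0,-48,1,-15.15,-1.95,0,-56,1,-15.15,-1.95,0.5,-64,1,-15.15,-1.95,1,-72,1,-15.15,-1.95,1.5,-78.3,1])

```text
t: 10.35
ee_pos: [0.4647, 0.0488, 0.1346]
tool_rot: [0.063, 0.998, -0.0, -0.001]
wrist_force: [0.0, -0.7, 0.7]
grip_width: 0.0002
finger_force: 0.0
```

```bash
python3 st.py R; python3 - <<'E'
from path import *
from workcell import arm
cv2.imwrite("pics/w6.png",arm.capture("wrist")[:,:,::-1])
o=arm.observe(); M=R.from_quat(o["tool_rot"]).as_matrix(); psi=np.degrees(np.arctan2(M[0,0],M[1,0]))
print(rel(o["ee_pos"],psi,target("R",11.7,z=.086)))
E
```

```text
10.35 [0.46466516 0.04878351 0.134558  ] -82.75885753989226 [ 0.03718228 -0.69905461  0.70561759] [ 0.01376829  0.02502995 -0.02784601]
tip in fastener: r mm 23.28902245490026 az cw deg 6.888319966003443
[-0.26  0.09  4.78  0.42]
```

View pics/w6.png

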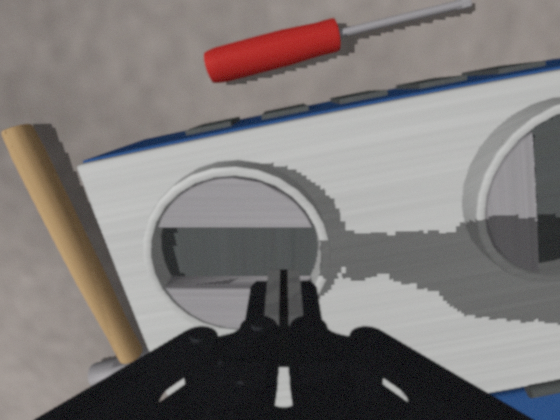

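The right slot is level across the picture (centre about (240,252)) with the fingers above its left end. The left slot now stands upright in the view, which is fore-and-aft. Going down.

step_arm(plan=[-0.2,0.1,1.5,0.4,1,-0.25,0.1,3,0.4,1,-0.25,0.1,4,0.4,1,-0.25,0.1,4.5,0.4,1,-0.25,0.1,4.9,0.4,1,-0.25,0.1,5.1,0.4,1,-0.25,0.1,5.1,0.4,1])

```text
t: 11.1
ee_pos: [0.4681, 0.0498, 0.0854]
tool_rot: [0.069, 0.998, -0.0, -0.0]
wrist_force: [-2.3, 0.2, 3.0]
grip_width: 0.0002
finger_force: 1.7
```

```bash
python3 st.py R; python3 hs.py
```

```text
11.1 [0.46810588 0.04981032 0.08536499] -82.08744432699032 [-2.25051076  0.20593193  3.03011874] [-0.02087828  0.41252355  0.03290433]
tip in fastener: r mm 24.710839807451876 az cw deg 14.769437859229233
scene hatch shift px 5.25 -10.0 0.537
side hatch shift px -1.0 3.25 0.8702
```

step_arm(plan=[0,0,0.2,0,1,0,0,0.45,0,1,0,0,0.45,0,1])

```text
t: 11.5
ee_pos: [0.4692, 0.0498, 0.0825]
tool_rot: [0.069, 0.998, 0.0, 0.001]
wrist_force: [-4.5, -0.6, 16.0]
grip_width: -0.0006
finger_force: 7.8
```

```bash
python3 st.py R; python3 hs.py; python3 - <<'E'
from path import *
from workcell import arm
o=arm.observe(); P=o["ee_pos"]; P0=np.array([P[0],P[1],0])
for th in range(18,55,6): print(th,rel(P0,-82.1,target("R",th,across=min(.006,.001*(th-14)),z=0)))
a=target("R",54,across=.006,z=0)
for th,ac in((60,6),(66,6),(72,6),(78,6.5),(84,7.5),(90,9),(90,12),(90,16)): print(th,rel(a[:3],a[3],target("R",th,across=ac/1e3,z=0)))
E
```

```text
11.5 [0.46918788 0.04978634 0.08253684] -82.08826165608468 [-4.47496141 -0.63548285 15.99550831] [-0.17088691  0.98061743 -0.01780397]
tip in fastener: r mm 24.909072961390592 az cw deg 17.226730099495107
scene hatch shift px 5.25 -10.0 0.5459
side hatch shift px -1.0 4.0 0.8699
18 [-0.42 -0.14 -0.    5.92]
24 [-0.85 -0.26 -0.   11.92]
30 [-1.08 -0.38 -0.   17.92]
36 [-1.29 -0.53 -0.   23.92]
42 [-1.49 -0.7  -0.   29.92]
48 [-1.67 -0.89 -0.   35.92]
54 [-1.82 -1.1  -0.   41.92]
60 [-0.25 -0.08 -0.    6.  ]
66 [-0.49 -0.18 -0.   12.  ]
72 [-0.71 -0.3  -0.   18.  ]
78 [-0.97 -0.47 -0.   24.  ]
84 [-1.25 -0.7  -0.   30.  ]
90 [-1.54 -0.99 -0.   36.  ]
90 [-1.78 -1.16 -0.   36.  ]
90 [-2.11 -1.4  -0.   36.  ]
```

Pressed shut at 16 N. Turning the right fastener.

step_arm(plan=[-0.42,-0.14,0,6,1,-0.85,-0.26,0,12,1,-1.08,-0.38,0,18,1,-1.29,-0.53,0,24,1,-1.49,-0.7,0,30,1,-1.67,-0.89,0,36,1,-1.82,-1.1,0,42,1,-1.82,-1.1,0,42,1])

```text
t: 12.4
ee_pos: [0.4873, 0.0377, 0.0826]
tool_rot: [0.422, 0.906, 0.002, 0.002]
wrist_force: [-1.1, 2.1, 11.6]
grip_width: 0.0005
finger_force: 6.0
```

step_arm(plan=[-0.25,-0.08,0,6,1,-0.49,-0.18,0,12,1,-0.71,-0.3,0,18,1,-0.97,-0.47,0,24,1,-1.25,-0.7,0,30,1,-1.54,-0.99,0,36,1,-1.7,-1.1,0,36,1,-1.7,-1.1,0,36,1])

```text
t: 13.2
ee_pos: [0.491, 0.0185, 0.0827]
tool_rot: [0.681, 0.732, 0.004, 0.001]
wrist_force: [0.9, 4.6, 8.9]
grip_width: -0.0002
finger_force: 4.7
```

```bash
python3 st.py R
```

```text
13.2 [0.49095281 0.01845312 0.08267698] -4.1334844878642025 [0.8796729  4.60819683 8.9384837 ] [ 1.10549202 -0.05527303 -0.03342177]
tip in fastener: r mm 28.286401167241547 az cw deg 108.64590754878877
```

step_arm(plan=[-0.2,0,0,0,1,-0.4,0,0,0,1,-0.6,0,0,0,1,-0.6,0,0,0,1])

```text
t: 13.6
ee_pos: [0.4909, 0.0178, 0.0827]
tool_rot: [0.68, 0.733, 0.008, -0.003]
wrist_force: [-0.2, 20.1, 10.1]
grip_width: 0.0001
finger_force: 11.4
```

```bash
python3 st.py R
```

```text
13.6 [0.49088903 0.01777444 0.08268487] -4.291325854263511 [-0.16811713 20.05136756 10.0914932 ] [3.90371514 0.04606973 0.01124761]
tip in fastener: r mm 28.402197122840647 az cw deg 110.00385575535728
```

At the stop: 20 N with under 1 mm of movement. I'll release, lift, and look.

step_arm(plan=[0.5,0,0,0,1,1.3,0,0,0,1,1.3,0,-1,0,1,1.3,0,-4,0,1,3,0,-8,0,1,6,-2,-12,0,1,9,-4,-16,0,1,9,-4,-18,0,1,9,-4,-20,0,1,9,-4,-20,0,1])

```text
t: 14.6
ee_pos: [0.4431, 0.0979, 0.2837]
tool_rot: [0.681, 0.732, 0.003, 0.002]
wrist_force: [-0.1, -0.2, -0.4]
grip_width: 0.0003
finger_force: 0.0
```

```bash
python3 st.py R; python3 hs.py; python3 - <<'E'
from path import *
from workcell import arm
c=arm.get_calibration("wrist");im=arm.capture("wrist");cv2.imwrite("pics/w7.png",im[:,:,::-1])
g=cv2.cvtColor(im,cv2.COLOR_RGB2GRAY)
def proj(c,P):
    K=np.array([[c["fx"],0,c["cx"]],[0,c["fy"],c["cy"]],[0,0,1]]);r=R.from_quat(c["rotation"]).inv()
    return cv2.projectPoints(r.apply(np.array(P)-c["xyz"])[None],np.zeros(3),np.zeros(3),K,np.array([c["k1"],0,0,0.]))[0].ravel()
for n in"LR":
    u,v=proj(c,np.r_[C[n],.129]).astype(int); print(n,u,v)
    x0,y0=max(u-45,0),max(v-45,0)
    m=(g[y0:v+45,x0:u+45]<105).astype(np.uint8)
    for k in cv2.findContours(m,cv2.RETR_EXTERNAL,cv2.CHAIN_APPROX_NONE)[0]:
        if cv2.contourArea(k)>400:
            W=np.array([1000*cast(c,(p[0][0]+x0,p[0][1]+y0),.12)[:2] for p in k],np.float32);r=cv2.minAreaRect(W);b=cv2.boxPoints(r);e=max((b[1]-b[0],b[2]-b[1]),key=np.linalg.norm)
            print(r[:2],"cam deg",np.degrees(np.arctan2(e[0],e[1])+yaw)%180)
# bystanders unchanged, except where the arm or its shadow differs
E
```

```text
14.6 [0.44313797 0.09794747 0.28367186] -4.139739686795399 [-0.14945174 -0.15887509 -0.39298121] [-0.00339274 -0.02404464  0.0468115 ]
tip in fastener: r mm 75.25199651283587 az cw deg -11.572210522245355
scene hatch shift px 0.5 1.75 0.6912
side hatch shift px -1.0 3.0 0.6699
L 304 60
((448.9078063964844, 211.67543029785156), (79.38720703125, 55.594661712646484)) cam deg 85.25574177575233
R 301 258
((464.70654296875, 4.962734222412109), (91.5425033569336, 69.91619110107422)) cam deg 90.16679122296406
```

The hatch stays down with the 3 mm springback. One last numeric check of the slot edges.

```bash
python3 - <<'E'
from path import *
from workcell import arm
c=arm.get_calibration("wrist");g=cv2.imread("pics/w7.png",0)
for n,(u,v) in(("L",(304,60)),("R",(301,258))):
    x0,y0,x1,y1=u-62,max(v-60,0),u+62,min(v+60,420)
    l=cv2.createLineSegmentDetector().detect(g[y0:y1,x0:x1])[0][:,0]
    for a in l:
        if np.hypot(a[2]-a[0],a[3]-a[1])>35:
            p,q=cast(c,(a[0]+x0,a[1]+y0),.128),cast(c,(a[2]+x0,a[3]+y0),.128);d=q-p
            print(n,p[:2].round(3),q[:2].round(3),"cam deg",round((np.degrees(np.arctan2(d[0],d[1])+yaw))%180,1))
E
```

```text
L [0.493 0.191] [0.415 0.179] cam deg 85.5
L [0.415 0.171] [0.404 0.198] cam deg 163.8
L [0.409 0.214] [0.464 0.221] cam deg 86.7
R [0.505 0.012] [0.463 0.005] cam deg 85.2
R [0.42  0.034] [0.498 0.047] cam deg 84.9
R [ 0.492 -0.039] [ 0.531 -0.036] cam deg 89.7
R [0.403 0.015] [ 0.406 -0.042] cam deg 1.5
R [ 0.445 -0.043] [0.443 0.012] cam deg 1.4
R [0.449 0.013] [ 0.455 -0.043] cam deg 178.5
R [0.502 0.019] [0.462 0.012] cam deg 84.0
```

```bash
python3 - <<'E'
from path import *
from workcell import arm
c=arm.get_calibration("wrist");g=cv2.imread("pics/w7.png",0)
l=cv2.createLineSegmentDetector().detect(g)[0][:,0]
for a in l:
    if np.hypot(a[2]-a[0],a[3]-a[1])>45:
        p,q=cast(c,a[:2],.112),cast(c,a[2:],.112);d=q-p
        print(a.round(),p[:2].round(3),q[:2].round(3),round((np.degrees(np.arctan2(d[0],d[1])+yaw))%180,1))
E
```

```text
[431. 305. 449. 204.] [ 0.611 -0.029] [0.605 0.086] 1.3
[447. 201. 468.  74.] [0.603 0.089] [0.597 0.207] 1.3
[466.  75. 476.   0.] [0.595 0.206] [0.591 0.266] 0.2
[373. 326. 533. 419.] [ 0.551 -0.06 ] [ 0.783 -0.192] 123.8
[324. 317. 429. 315.] [ 0.496 -0.052] [ 0.612 -0.042] 89.4
[ 16. 144.  28. 214.] [0.184 0.116] [0.185 0.045] 3.1
[ 34. 419. 192. 327.] [ 0.143 -0.236] [ 0.35  -0.075] 56.3
[353.  83. 259.  90.] [0.495 0.191] [0.413 0.178] 85.5
[229.   1. 240. 314.] [0.384 0.249] [ 0.404 -0.055] 0.4
[527. 314. 436. 315.] [ 0.723 -0.034] [ 0.619 -0.041] 90.2
[509. 150. 558. 156.] [0.652 0.143] [0.703 0.142] 95.4
[258. 247. 340. 240.] [0.419 0.027] [0.501 0.041] 84.8
[559. 195. 533. 296.] [0.716 0.104] [ 0.723 -0.011] 0.2
[206. 147. 198.  61.] [0.366 0.125] [0.358 0.2  ] 178.2
[203. 227. 196. 154.] [0.363 0.045] [0.356 0.117] 178.7
[203.  57. 208. 103.] [0.363 0.203] [0.367 0.164] 177.9
[218. 140. 226. 216.] [0.377 0.132] [0.386 0.058] 177.4
[279. 324. 280. 268.] [ 0.447 -0.065] [0.443 0.004] 1.0
[286. 268. 288. 324.] [0.45  0.005] [ 0.456 -0.064] 179.0
[ 33. 281.  16. 181.] [ 0.177 -0.031] [0.178 0.08 ] 4.3
[254.  45. 324.  40.] [0.407 0.216] [0.466 0.223] 86.7
```

The hatch edges confirm the yaw, but both slots sit at about 85°, roughly 5° short of the stop. The fingertip corner, at radius about 46 mm, probably ran against the collar instead of the slot reaching its stop. I'll redo both last degrees at a smaller radius.

```bash
python3 - <<'E'
from path import *
from workcell import arm
o=arm.observe(); M=R.from_quat(o["tool_rot"]).as_matrix(); psi=np.degrees(np.arctan2(M[0,0],M[1,0]))
for n in"RL":
  for z in(.15,.084): print(n,rel(o["ee_pos"],psi,target(n,87,along=.017,z=z)))
E
```

```text
R [-7.2   3.43 12.97 -3.09]
R [-7.2   3.43 19.57 -3.09]
L [10.8   3.4  12.97 -3.09]
L [10.8   3.4  19.57 -3.09]
```

step_arm(plan=[-3,1.5,3,-1,1,-6,2.8,6,-3,1,-7.2,3.4,9,-3,1,-7.2,3.4,12,-3,1,-7.2,3.4,15,-3,1,-7.2,3.4,17.5,-3,1,-7.2,3.4,19,-3,1,-7.2,3.4,19.5,-3,1,-7.2,3.4,19.8,-3,1,-7.2,3.4,19.8,-3,1])

```text
t: 15.75
ee_pos: [0.4777, 0.0273, 0.0827]
tool_rot: [0.662, 0.749, -0.002, -0.002]
wrist_force: [-4.3, -0.8, 7.3]
grip_width: 0.0
finger_force: 3.9
```

```bash
python3 st.py R
```

```text
15.75 [0.47765077 0.02732695 0.08274081] -7.068717591834254 [-4.31965385 -0.79963295  7.3198618 ] [-0.11436722  1.19569329 -0.04302291]
tip in fastener: r mm 14.202571452755063 az cw deg 86.86997338258142
```

step_arm(plan=[-0.3,0,0,1,1,-0.6,0,0,2,1,-0.8,0,0,3,1,-1,0,0,3,1,-1.2,0,0,3,1,-1.2,0,0,3,1])

```text
t: 16.35
ee_pos: [0.4814, 0.0177, 0.0827]
tool_rot: [0.681, 0.732, 0.001, -0.002]
wrist_force: [-2.6, 6.8, 5.9]
grip_width: -0.0005
finger_force: 6.6
```

```bash
python3 st.py R
```

```text
16.35 [0.48143682 0.01767929 0.08273612] -4.140547019933068 [-2.565577    6.77133852  5.87040784] [ 1.48824042  0.58812035 -0.00895294]
tip in fastener: r mm 19.5176652685739 az cw deg 117.86485446494804
```

step_arm(plan=[-0.3,0,0,0,1,-0.6,0,0,0,1,-0.8,0,0,0,1,-0.8,0,0,0,1])

```text
t: 16.75
ee_pos: [0.4808, 0.0171, 0.0828]
tool_rot: [0.68, 0.733, 0.007, -0.008]
wrist_force: [-5.1, 26.9, 9.2]
grip_width: -0.0003
finger_force: 14.8
```

```bash
python3 st.py R
```

```text
16.75 [0.48080881 0.01712608 0.08279186] -4.33422093864842 [-5.13799768 26.92716357  9.16124612] [ 5.35157724  1.08048273 -0.08177997]
tip in fastener: r mm 19.179842807328637 az cw deg 120.13250643702393
```

The contact line is the same at both radii, so this is the true stop. The 5° was most likely lost when I backed off while still pressing, because floor friction dragged the dial. This time I'll lift straight up while holding the push.

step_arm(plan=[0,0,-0.3,0,1,0,0,-0.6,0,1,0.3,0,-1,0,1,0.5,0,-1.3,0,1,0.6,0,-2.5,0,1,2,-1,-5,0,1,5,-3,-9,0,1,8,-4,-13,0,1,9,-4,-17,0,1,9,-4,-17,0,1])

```text
t: 17.75
ee_pos: [0.4397, 0.0964, 0.2579]
tool_rot: [0.68, 0.733, 0.004, 0.004]
wrist_force: [1.2, 0.8, 0.1]
grip_width: 0.0001
finger_force: 0.0
```

```bash
cat > ck.py <<'E'
from path import *
from workcell import arm
c=arm.get_calibration("wrist");g=cv2.cvtColor(arm.capture("wrist"),cv2.COLOR_RGB2GRAY)
for a in cv2.createLineSegmentDetector().detect(g)[0][:,0]:
    p,q=cast(c,a[:2],.12),cast(c,a[2:],.12);d=q-p;m=(p+q)[:2]/2;t=(np.degrees(np.arctan2(d[0],d[1])+yaw))%180
    if np.linalg.norm(d)>.04 and 70<t<110 and min(np.linalg.norm(m-C[k]) for k in"LR")<.1: print(m.round(3),round(np.linalg.norm(d),3),round(t,1))
o=arm.observe(); M=R.from_quat(o["tool_rot"]).as_matrix(); psi=np.degrees(np.arctan2(M[0,0],M[1,0]));print(o["t"],o["ee_pos"],psi)
print(rel(o["ee_pos"],psi,target("L",87,along=.017,z=.084)))
E
python3 ck.py; python3 hs.py
```

```text
[ 0.529 -0.043] 0.063 88.9
[0.455 0.185] 0.081 85.5
[0.463 0.038] 0.081 89.5
[0.432 0.218] 0.046 87.4
[0.483 0.017] 0.043 90.3
17.8 [0.43861366 0.09543533 0.2551807 ] -4.190426139460569
[10.93  3.68 17.12 -2.99]
scene hatch shift px 0.5 1.75 0.6839
side hatch shift px -0.75 3.0 0.6645
```

The right slot is now at 90°, which fits that explanation. Same treatment for the left.

step_arm(plan=[4,1.5,2,-1,1,8,3,4,-3,1,10.9,3.7,7,-3,1,10.9,3.7,10,-3,1,10.9,3.7,13,-3,1,10.9,3.7,15.5,-3,1,10.9,3.7,16.8,-3,1,10.9,3.7,17.2,-3,1,10.9,3.7,17.4,-3,1,10.9,3.7,17.4,-3,1])

```text
t: 18.9
ee_pos: [0.4625, 0.2041, 0.0822]
tool_rot: [0.662, 0.749, -0.002, -0.001]
wrist_force: [-15.5, -6.4, 46.4]
grip_width: -0.0001
finger_force: 22.8
```

```bash
python3 st.py L
```

```text
18.9 [0.46248044 0.20409944 0.08219852] -7.031104276425947 [-15.46085469  -6.39936787  46.41531747] [-1.34122752  3.35402546  0.0225266 ]
tip in fastener: r mm 12.06495126817453 az cw deg 98.65978004198796
```

step_arm(plan=[0,0,-0.4,0,1,0,0,-0.8,0,1,-0.2,0.2,-0.8,1,1,-0.5,0.4,-0.8,2,1,-0.8,0.4,-0.8,3,1,-1.1,0.4,-0.8,3,1,-1.4,0.4,-0.8,3,1,-1.4,0.4,-0.8,3,1])

```text
t: 19.7
ee_pos: [0.4691, 0.1967, 0.0857]
tool_rot: [0.681, 0.732, 0.002, -0.005]
wrist_force: [-3.7, 11.0, -1.8]
grip_width: -0.0002
finger_force: 6.1
```

```bash
python3 st.py L
```

```text
19.7 [0.46911229 0.19671112 0.08565867] -4.171093005543377 [-3.73937643 11.02258527 -1.75225971] [ 2.45476833  0.8300985  -0.12382939]
tip in fastener: r mm 20.43531540744424 az cw deg 118.23696048834118
```

step_arm(plan=[-0.1,0,0.2,0,1,-0.3,0,0.4,0,1,-0.5,0,0.4,0,1,-0.5,0,0.4,0,1])

```text
t: 20.1
ee_pos: [0.469, 0.1968, 0.0833]
tool_rot: [0.68, 0.733, 0.005, -0.009]
wrist_force: [-9.2, 23.2, 6.5]
grip_width: 0.0001
finger_force: 11.9
```

step_arm(plan=[0,0,-0.3,0,1,0,0,-0.8,0,1,0.2,0,-1.2,0,1,0.4,0,-1.6,0,1,0.5,0,-2.5,0,1,0,-1,-5,0,1,-4,-2,-9,0,1,-8,-3,-13,0,1,-10,-4,-17,0,1,-10,-4,-17,0,1])

```text
t: 21.1
ee_pos: [0.4401, 0.0828, 0.2575]
tool_rot: [0.683, 0.731, 0.002, 0.003]
wrist_force: [0.2, 0.3, -0.0]
grip_width: -0.0001
finger_force: 0.0
```

```bash
python3 ck.py; python3 hs.py
```

```text
[0.437 0.184] 0.048 90.4
[0.484 0.002] 0.045 89.5
[0.463 0.038] 0.081 89.5
[0.481 0.017] 0.048 90.8
[0.475 0.009] 0.05 89.4
21.15 [0.44024751 0.08324873 0.25682461] -3.900691817109949
[12.18  3.54 17.28 -3.28]
scene hatch shift px 0.5 1.75 0.6836
side hatch shift px -0.75 3.0 0.6641
```

Both slots read 90°, the hatch is held down, and the arm is clear. Handing in.

```bash
python3 -c "
from workcell import arm
print(arm.close_job())"
```

```text
the job is handed in; nothing more can be done
None
```

The hatch is pressed down and both fasteners are turned clockwise to their stops: both slots read within about 1° of 90°, and with the arm clear the hatch stays down apart from the expected 3 mm springback. I handed the job in at about 21 s, and no result came back.

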